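# Lever a stuck transformer deck up to its stops

## Task

The heavy transformer deck is stuck down on its guide pillars. Take the pry bar off the rubber mat, slide its blade over the fulcrum block and gently in under the deck's overhanging front lip until you feel it touch the case, and lever the deck up until it comes up against its stops all round - by feel, with the bar alone, without straining it once it is there. Then draw the bar out and lay it flat back on the mat, leaving the other things on the bench alone.

Things in the scene. Friction and masses are not known exactly. Their poses are not given: they have to be found in the camera images.
- chassis: Fixed low grey steel case, 160 x 170 mm, 36 mm high, under the deck. x axis: from front (lip side) to back, z up; origin on the bench; the upright front wall, which the blade comes to touch under the lip, is at x = -50 mm, the back at +110 mm; y runs along the front, centred. The transformer on the deck reaches forward to x = 0 and 108 mm above the bench (deck down).
- deck (a joint): Height of the deck above its lowest position, m; starts at 0 to 0.0015; 0.012 = hard up against the stop washers on its four pillars. It moves straight up, level. Heavy (2 to 3 kg) and stiff: raising it takes 60 to 75 N at the lip (11 to 18 N down on the middle of the bar's handle); it stays at any height where it is left. More than 110 N from the bar strains it.
- lip (a point): Middle of the lower front edge of the deck's overhanging lip: a 6 mm aluminium plate, 170 mm wide, that stands out 25 mm beyond the case's front wall. Its underside is 36 mm above the bench with the deck down and 48 mm with it fully up; the space below, down to the bench, is empty.
- fulcrum_top (a point): Middle of the top of the loose steel fulcrum block (0.6 kg) that stands in front of the lip, 36 to 46 mm from its front edge: 46 x 56 mm in plan, 43 mm high, with a half-round top of 10 mm radius that runs about parallel to the lip.
- bar_handle (a point): Centre of the pry bar's black handle, half-way up. x: along the bar to its tip, z: up from its broad face. Bar straight, 280 mm long, 0.4 kg. Handle 120 mm long, 26 wide, 18 thick; then a flat steel blade 160 mm long, 20 wide, 8 thick, undersides flush. It balances 33 mm ahead of this point. Starts lying on the mat, underside down.
- bar_tip (a point): Middle of the blade's square end, half-way through its 8 mm thickness; 220 mm ahead of the handle's centre along the bar and 5 mm lower.
- mat: Fixed grey rubber mat, 360 x 140 x 3 mm, flat on the bench; origin at the centre of its underside, x along its length. The bar starts lying along it.
- meter: Bystander: black multimeter lying on its back, 75 x 150 x 34 mm; origin at the centre of its underside, y along its length.
- spool: Bystander: upright metal wire spool, 56 mm diameter, 50 mm high; origin at the centre of its underside.
- jar: Bystander: amber jar, 52 mm diameter, 70 mm high; origin at the centre of its underside.
- driver: Bystander: small screwdriver lying flat, origin under its middle; its x axis runs from handle to tip.

How it is judged (in metres and radians):
On the way, in this order (a step that is already met when the one before it is completed fails the run):
1. the blade's end is in under the lip, at least 5 mm behind its front edge (x of bar_tip in the frame of chassis above -0.07 m and y of bar_tip in the frame of chassis between -0.08 and 0.08 m and height (world z) of bar_tip below 0.048 m), for 0.2 s.
2. the deck is up against its stops, within 1.5 mm, levered by the bar bearing on the fulcrum block (value of joint deck above 0.0105 m and contact force between bar and fulcrum above 6 N), for 0.2 s.
At the end, for the whole second after the job is handed in: The deck stays within 1.5 mm of its upper stops (joint above 0.0105), and the pry bar lies flat (underside down, within 0.1 rad) and at rest on the mat, the centre of its handle over the mat and its tip not more than 10 mm beyond the mat's edge; the fulcrum block is at rest, anywhere (value of joint deck above 0.0105 m and x of bar_handle in the frame of mat between -0.18 and 0.18 m and y of bar_handle in the frame of mat between -0.07 and 0.07 m and x of bar_tip in the frame of mat between -0.19 and 0.19 m and y of bar_tip in the frame of mat between -0.08 and 0.08 m and angle between bar_handle's own z axis and vertical below 0.1 rad and height (world z) of bar_handle below 0.022 m and linear speed of each of bar, fulcrum below 0.02 m/s); the robot touches nothing.
It fails at once if the bar pushes on the deck with more than 110 N (contact force between bar and deck above 110 N).
It fails at once if the bar is rammed against the case with more than 40 N (contact force between bar and chassis_c0 above 40 N).
It fails at once if the robot itself pushes or lifts the deck (more than 3 N) (contact force between any of the fingers, the arm and deck above 3 N).
It fails at once if a bystander (meter, spool, jar, screwdriver) is moved more than 20 mm (distance of any of meter, spool, jar, driver from where it was at the start of the episode above 0.02 m).
It also fails if it takes over 72 s, if anything falls off the work surface, if the arm or the gripper's body presses on something with over 40 N, if the wrist force passes 120 N, or if a joint passes its speed limit or range.

## Robot

A 6-joint arm with a two-finger parallel gripper is mounted at the origin on the work surface. World frame = base frame: x ahead of the robot, y to its left, z up, the work surface at z = 0. Lengths are in mm, angles in rad, forces in N, time in s.
With the tool pointing down it reaches from about 275 to 750 mm from the base axis. Payload 10.2 kg.
Tool frame: the origin (TCP) lies between the finger pads; the fingertips stand 17 mm ahead of it and the grasp point (between the pads) lies 2 mm behind it (tips_ahead is the distance from the TCP to the fingertips, in mm); z points along the fingers, y is the line along which they close (so a half turn about z gives the same grasp; the last joint's range is limited). The gripper opens to 85 mm and grips with 20 to 120 N. Pads are 22 mm wide; open, the fingers measure 114 mm over their backs; the gripper's body (76 mm by 85 mm) begins 54 mm behind the grasp point. The pads swing forward as they close: fully open they stand 13 mm farther back than shut.
Start: joints at [1.022, 0.313, 1.498, -0, 1.331, -0.223], TCP at [168.048, 497.384, 248.294] pointing down, gripper open.
Joint ranges: [-2.94, 2.94], [-0.97, 2.17], [0.19, 2.56], [-1.23, 4.37], [0.02, 3.11], [-2.88, 2.88]. Speed limits (rad/s): [2.39, 2.39, 3.01, 3.14, 3.14, 3.14].

## Interface

Orientations are given as a unit quaternion [w, x, y, z].
In Python, from rig import sense, capture, finish_job, boxes_of, tips_ahead gives the robot as it stands.
- The arm moves only by the tool drive_tool, never from a script. Its argument "commands" is text: rows parted by semicolons, each of 7 numbers parted by spaces: the shift along the world's x, y, z in units of 0.1 m (1.0 is 0.1 m), then the turn, a rotation vector about the world's x, y, z in units of pi/4 rad (1.0 is pi/4 rad), then the opening in per cent of the stroke, from 0 (shut) to 100 (fully open). A call has 1 to 20 rows; each row shifts and turns the commanded pose from where the row before left it; what a row does not reach is not made up. A row lasts 1/12 s, in which the tool goes at most 41.7 mm and 7.16 degrees, less where a joint would pass 70% of its speed; a pose out of reach is approached as far as the arm can. A call with a number of a shift or a turn outside -1 to 1 is refused whole. A call with a gripper value outside its range is refused whole. The fingers move at their own pace and stop on an object; "force" is the grip in N (left out, the last holds). Time passes only in rows, so rows that do not move let the fingers close. It gives the time, the measured TCP pose, the force, the opening and the grip force at its end, in the units of the state.
- sense(): the state, without advancing time (a new reading comes with each control period).
- capture(name): name is "scene" or "top" or "wrist"; returns a dict with "pixels" (384x512x3 uint8, blue, green, red), "fov_y" (degrees; the focal length in pixels is half the picture's height over the tangent of half this angle, whatever the lens; pixels are square), "cx", "cy" (the principal point, pixels), "position" and "attitude" of the camera in the world; the wrist camera has in their place "tool_from_camera" (4x4, takes a point from camera to tool coordinates, whose origin is the TCP and whose axes are the flange's). Camera axes: x right, y down, z forward; pixel columns grow to the right and rows downward; lengths in mm; the calibration is good to about 2 mm. A picture is of the moment at which its call begins: read the wrist's pose just before it. There is no depth.
- finish_job(): hands the job in; it is judged then, once.
Trained networks look in a picture, given as the dict that the camera call returned (one of the last four; its "shot" number tells which), for a name from the list of things; names that differ only in an ending like _2 or _b are one class to them, and where a whole thing is asked for, a point or a joint stands for the part that bears it (a point fixed in the world has none). Each returns a list of dicts, best first, with "confidence" (0 to 1); they miss things now and then, are a little off and sometimes report something else, mostly with a low value. They report only what shows in the picture. A call takes as long as a camera call.
- boxes_of(picture, name): "position" ([column, row] in pixels, amid what is visible of it).
The state is a dict: "time_s": time; "joints": joint angles; "dq": joint speeds; "tau": joint torques, N m; "eef_pos": TCP position; "ee_rot": TCP orientation; "force": force on the tool from outside, world axes, zero at the start; "wrist_torque": the same for the moment, N m; "grip_width": opening from 0.0 (shut) to 1.0 (fully open); "grip_force": force on a finger pad.
Only numpy, scipy, OpenCV 4.12 (cv2) and the standard library are available. Lean on these libraries where they do the work, as an engineer would, in place of code of your own. Each camera call takes 0.05 s, during which the arm holds its last target. There are 200 camera calls.

## Working session

There is one attempt and no reset: what is moved stays moved. The work goes in short steps, Python scripts to look and compute and a tool call to move; the robot and the scene stay as the last step left them, time stands still between calls to the robot, and variables do not carry over. Pictures are saved under pics/ and viewed, at most 10 in all, crops included, and the job is handed in when it is done.

Besides the shell and the picture viewer there is one more tool, called after "Call:" as name(argument=value, ...), one argument or row to a line, values as JSON. drive_tool: Moves the arm, as the interface text tells. Shifts and turns lie within -1 to 1; 1 stands for 0.1 m of shift or pi/4 rad of turn. Its arguments: {"type":"object","properties":{"commands":{"type":"string"},"force":{"type":"number"}},"required":["commands"]}

```bash
ls; mkdir -p pics
cat > h.py <<'E'
import numpy as np,cv2
from scipy.spatial.transform import Rotation as R
from rig import *
def q2R(q): return R.from_quat([q[1],q[2],q[3],q[0]]).as_matrix()
def cam(p,st=None):
    f=p["pixels"].shape[0]/2/np.tan(np.radians(p["fov_y"])/2)
    if "position" in p:
        a=np.array(p["attitude"]); return f,(a if a.shape==(3,3) else q2R(a)),np.array(p["position"])
    T=np.array(p["tool_from_camera"]);Rt=q2R(st["ee_rot"])
    return f,Rt@T[:3,:3],Rt@T[:3,3]+np.array(st["eef_pos"])
def onz(p,uv,z,st=None):
    f,A,o=cam(p,st); d=A@np.array([(uv[0]-p["cx"])/f,(uv[1]-p["cy"])/f,1]); return o+d*(z-o[2])/d[2]
def proj(p,X,st=None):
    f,A,o=cam(p,st); c=A.T@(np.array(X)-o); return np.array([p["cx"]+f*c[0]/c[2],p["cy"]+f*c[1]/c[2]])
E
python3 - <<'E'
from h import *
print(sense())
ps={}
for n in("top","scene"):
    p=capture(n);cv2.imwrite(f"pics/{n}0.png",p["pixels"])
    print(n,{k:v for k,v in p.items() if k!="pixels"})
    for o in "chassis deck fulcrum_top bar_handle bar_tip mat meter spool jar driver lip".split():
        b=boxes_of(p,o)
        print(o,[(np.round(x["position"]),round(x["confidence"],2),np.round(onz(p,x["position"],0))) for x in b[:2]])
E
```

```text
pics
{'time_s': 0.0, 'joints': array([ 1.02159014e+00,  3.13449820e-01,  1.49847100e+00,  1.45756709e-05,
        1.33097996e+00, -2.23420397e-01]), 'dq': array([-0.00092023, -0.00046382,  0.00050812, -0.00011674, -0.0006741 ,
        0.00215368]), 'tau': array([-1.11328345e-04, -4.12272298e+01, -2.59736717e+01, -2.35697016e-04,
        4.26205239e-03,  1.40092234e-05]), 'eef_pos': array([167.9166393 , 497.16652302, 247.72238492]), 'ee_rot': array([-2.52991140e-04,  1.62175156e-01,  9.86761770e-01, -6.03193128e-04]), 'force': array([ 0.10464346, -0.08163919, -0.09831194]), 'wrist_torque': array([-0.04687871, -0.02238637, -0.02910231]), 'grip_force': 0.0, 'grip_width': 1.0018967458151515}
top {'fov_y': 52.19226604644615, 'cx': 250.37477111169036, 'cy': 194.4597739967233, 'position': array([ 489.80344603,   -8.20625626, 1175.58428125]), 'attitude': array([-0.01451409,  0.71571861, -0.69781835,  0.02420231]), 'shot': 1}
chassis [(array([165., 179.]), 0.98, array([595., 235.,   0.])), (array([345., 210.]), 0.43, array([ 514., -309.,    0.]))]
deck [(array([169., 183.]), 0.98, array([582.
[... 1142 characters left out ...]
crum_top [(array([293., 186.]), 0.83, array([565.,  96.,   0.]))]
bar_handle [(array([150., 285.]), 0.75, array([ 507., -334.,    0.]))]
bar_tip [(array([148., 283.]), 0.81, array([ 499., -335.,    0.]))]
mat [(array([167., 288.]), 0.62, array([ 540., -314.,    0.]))]
meter [(array([305., 301.]), 0.68, array([ 784., -126.,    0.]))]
spool [(array([342., 239.]), 0.95, array([755.,  52.,   0.])), (array([166., 289.]), 0.72, array([ 542., -316.,    0.]))]
jar [(array([270., 105.]), 0.58, array([312., 284.,  -0.])), (array([151., 288.]), 0.28, array([ 513., -338.,    0.]))]
driver [(array([234., 154.]), 0.9, array([369.,  67.,   0.]))]
lip [(array([331., 154.]), 0.75, array([573., 252.,   0.]))]
```

Run:
```python
import cv2
a=cv2.imread("pics/top0.png")[90:290,120:390];cv2.imwrite("pics/top0c.png",cv2.resize(a,None,fx=2.96,fy=2.96,interpolation=cv2.INTER_CUBIC))
```

```text
(no output)
```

View pics/top0c.png

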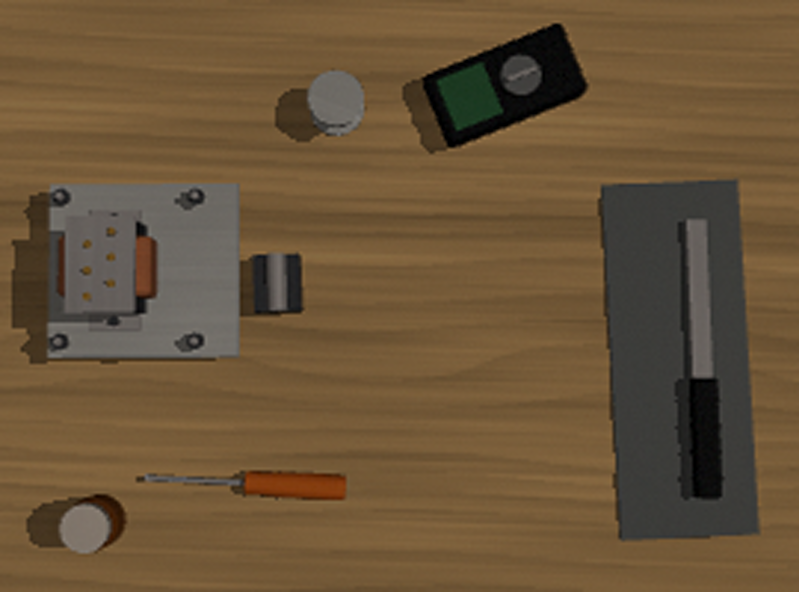

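View pics/scene0.png

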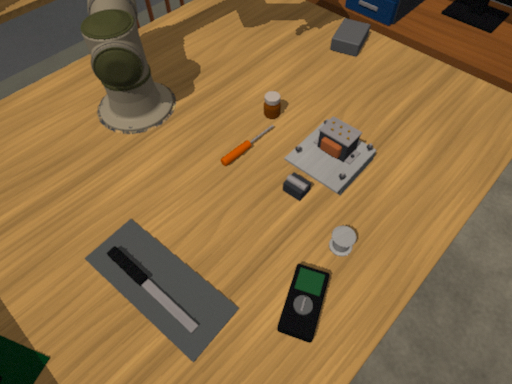

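The top view shows the deck at crop (50–240, 185–358), with its lip facing right, which is world -y. The fulcrum is at about (277,283). The bar lies on the mat with its tip at (696,220) and its handle centred at (706,438). The scene view agrees. The network's "bar_tip" and "bar_handle" are both just the middle of the whole bar.

Run:
```python
from h import *
p=capture("top")
g=lambda u,v,z:np.round(onz(p,(120+(u+.5)/2.96-.5,90+(v+.5)/2.96-.5),z),1)
print("handle end",g(706,497,21),"handle/blade",g(704,379,16),"tip",g(697,220,11))
print("handle corners",g(692,378,21),g(719,378,21),g(695,497,21),g(721,497,21))
print("mat",g(601,185,3),g(738,180,3),g(759,532,3),g(622,540,3))
print("lip corners",g(240,184,42),g(240,356,42),"back",g(50,185,42),g(48,358,42))
print("fulcrum top",g(278,254,43),g(278,311,43),"left edge",g(254,255,33),g(254,312,33),"right",g(301,256,33),g(301,313,33))
print(tips_ahead() if callable(tips_ahead) else tips_ahead)
```

```text
handle end [ 375.9 -344.3   21. ] handle/blade [ 492.7 -342.6   16. ] tip [ 653.4 -335.3   11. ]
handle corners [ 493.4 -329.1   21. ] [ 494.1 -356.2   21. ] [ 375.7 -333.4   21. ] [ 376.3 -359.3   21. ]
mat [ 687.9 -238.8    3. ] [ 696.8 -379.2    3. ] [ 340.4 -403.4    3. ] [ 329.3 -265.3    3. ]
lip corners [672.6 124.4  42. ] [503.7 119.1  42. ] back [666.5 310.2  42. ] [497.1 305.3  42. ]
fulcrum top [604.4  85.   43. ] [548.5  83.3  43. ] left edge [603.8 109.4  33. ] [547.5 107.7  33. ] right [604.   63.1  33. ] [547.7  61.4  33. ]
17.0
```

Call:
drive_tool(
  commands=".111 -.351 0 0 0 -.147 100;.111 -.351 0 0 0 -.147 100;.111 -.351 0 0 0 -.147 100;.111 -.351 0 0 0 -.147 100;.111 -.351 0 0 0 -.147 100;.111 -.351 0 0 0 -.147 100;.111 -.351 0 0 0 -.147 100;.111 -.351 0 0 0 -.147 100;.111 -.351 0 0 0 -.147 100;.111 -.351 0 0 0 -.147 100;.111 -.351 0 0 0 -.147 100;.111 -.351 0 0 0 -.147 100;.111 -.351 0 0 0 -.147 100;.111 -.351 0 0 0 -.147 100;.111 -.351 0 0 0 -.147 100;.111 -.351 0 0 0 -.147 100;.111 -.351 0 0 0 -.147 100;.111 -.351 0 0 0 -.147 100;.111 -.351 0 0 0 -.147 100;.111 -.351 0 0 0 -.147 100",
  force=100,
)

```text
time_s: 2.92
eef_pos: [390.2, -206.6, 248.3]
ee_rot: [0.0, 0.969, 0.248, 0.0]
force: [0.3, 0.0, 0.8]
grip_width: 1.004
grip_force: 0.0
```

Call:
drive_tool(
  commands=".11 -.345 0 0 0 -.146 100;.11 -.345 0 0 0 -.146 100;.11 -.345 0 0 0 -.146 100;.11 -.345 0 0 0 -.146 100;0 0 0 0 0 0 100;0 0 0 0 0 0 100;0 0 0 0 0 0 100",
)

```text
time_s: 3.5
eef_pos: [433.9, -342.1, 248.1]
ee_rot: [-0.0, 1.0, 0.025, -0.0]
force: [-0.1, 0.4, -0.1]
grip_width: 0.999
grip_force: 0.0
```

Run:
```python
from h import *
s=sense();p=capture("wrist");cv2.imwrite("pics/w1.png",p["pixels"]);np.save("pics/w1.npy",{"p":{k:v for k,v in p.items() if k!="pixels"},"s":s},allow_pickle=True)
print(s["eef_pos"],s["ee_rot"],p["fov_y"],p["cx"],p["cy"],p["tool_from_camera"])
for z,X in(("he",(375.9,-344.3,21)),("hb",(492.7,-342.6,16)),("tip",(653.4,-335.3,11)),("m",(434.5,-344.5,21))): print(z,proj(p,X,s))
```

```text
[ 433.89899607 -342.14166472  248.10754337] [-3.28965770e-04  9.99698776e-01  2.45401736e-02 -1.69676055e-04] 68.23940850124546 255.43022117151332 191.36067090210102 [[-1.11352465e-03 -9.44680121e-01 -3.27991202e-01  8.30353173e+01]
 [ 9.99999332e-01 -1.15309837e-03 -7.38275950e-05 -9.55652270e-01]
 [-3.08462659e-04 -3.27991065e-01  9.44680775e-01 -1.23705123e+02]
 [ 0.00000000e+00  0.00000000e+00  0.00000000e+00  1.00000000e+00]]
he [255.77963942 204.96159726]
hb [259.02969674 114.11420956]
tip [260.01308808 -45.48754265]
m [258.17775743 161.99052188]
```

View pics/w1.png

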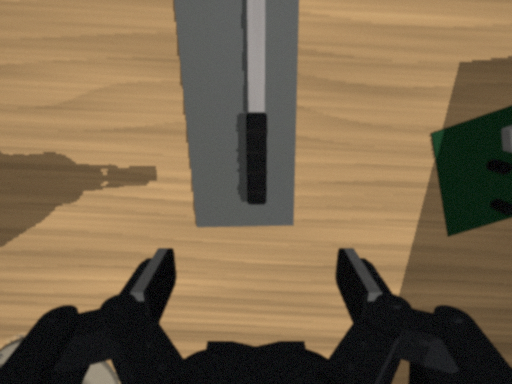

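The wrist view shows the handle centred on column 256.5, from row 113 (blade side) to row 204 (butt). The blade continues upward at about column 257.

Run:
```python
from h import *
d=np.load("pics/w1.npy",allow_pickle=True).item();p=d["p"];s=d["s"];im=cv2.imread("pics/w1.png");p["pixels"]=im
g=cv2.cvtColor(im,cv2.COLOR_BGR2GRAY).astype(float)
for r in (5,40,80,100,125,150,175,195):
    w=g[r-3:r+4,225:290].mean(0); print(r,np.round(w[::3]).astype(int))
a=onz(p,(256.5,203.5),21,s);b=onz(p,(256.5,113),21,s);t=onz(p,(256.5,40),11,s);print(a,b,t)
```

```text
5 [ 96  95  95  94  96  93  62  91 151 152 149 149 152 140  95  96  96  96
  95  95  96  96]
40 [ 95  95  95  95  95  94  71  80 151 154 153 152 153 140  96  96  95  95
  95  95  96  95]
80 [ 93  92  94  93  94  92  85  66 148 155 153 153 155 140  94  95  93  94
  93  94  94  95]
100 [ 92  93  91  92  93  92  69  63 142 152 151 154 155 131  93  94  94  94
  93  93  93  95]
125 [91 92 93 91 64 57 56 31 19 19 21 20 21 19 70 94 93 92 93 92 93 93]
150 [91 91 90 90 73 55 56 36 20 21 23 19 22 22 75 92 92 92 91 91 90 91]
175 [90 90 90 90 88 57 55 42 21 22 22 22 19 20 78 89 90 91 90 92 91 91]
195 [89 89 90 90 87 63 55 46 21 20 18 21 22 24 82 91 89 91 89 90 90 90]
[ 378.03708053 -345.15598106   21.        ] [ 494.18056036 -339.43581227   21.        ] [ 573.59321711 -335.55679457   11.        ]
```

Call:
drive_tool(
  commands=".02 0 -.4 0 0 0 100;0 0 -.4 0 0 0 70;0 0 -.4 0 0 0 70;0 0 -.4 0 0 0 70;0 0 -.36 0 0 0 70;0 0 -.2 0 0 0 70;0 0 -.1 0 0 0 70;0 0 0 0 0 0 70;0 0 0 0 0 0 70;0 0 0 0 0 0 70",
)

```text
time_s: 4.38
eef_pos: [436.8, -343.2, 24.3]
ee_rot: [0.001, 1.0, 0.024, 0.001]
force: [0.1, 0.6, -0.4]
grip_width: 0.7
grip_force: 0.0
```

Call:
drive_tool(
  commands="0 0 -.03 0 0 0 70;0 0 0 0 0 0 10;0 0 0 0 0 0 0;0 0 0 0 0 0 0;0 0 0 0 0 0 0;0 0 0 0 0 0 0;0 0 0 0 0 0 0;0 0 0 0 0 0 0;0 0 0 0 0 0 0",
  force=110,
)

```text
time_s: 5.13
eef_pos: [436.3, -342.9, 20.3]
ee_rot: [0.0, 1.0, 0.024, 0.0]
force: [-2.1, 1.7, 7.8]
grip_width: 0.276
grip_force: 110.9
```

Call:
drive_tool(
  commands="0 0 .05 0 0 0 0;0 0 .1 0 0 0 0;0 0 .2 0 0 0 0;0 0 .3 0 0 0 0;0 0 .4 0 0 0 0;0 0 .4 0 0 0 0;0 0 0 0 0 0 0;0 0 0 0 0 0 0;0 0 0 0 0 0 0",
)

```text
time_s: 5.88
eef_pos: [435.5, -342.0, 163.4]
ee_rot: [-0.001, 1.0, 0.024, -0.001]
force: [-0.4, 0.9, -4.3]
grip_width: 0.272
grip_force: 108.7
```

Run:
```python
from h import *
s=sense();print(s);p=capture("wrist");cv2.imwrite("pics/w2.png",p["pixels"])
```

```text
{'time_s': 5.8833, 'joints': array([-8.77286906e-01,  4.54589929e-01,  1.52529012e+00, -7.91391072e-05,
        1.16375492e+00,  6.45446430e-01]), 'dq': array([-0.0006477 ,  0.0269875 ,  0.0144894 , -0.00023687, -0.00164058,
        0.00072415]), 'tau': array([ 6.36623567e-02, -5.04779148e+01, -2.69774276e+01,  9.69724800e-02,
       -8.58906819e-02,  2.21542192e-03]), 'eef_pos': array([ 435.51899562, -342.0228477 ,  163.43127436]), 'ee_rot': array([-7.78198594e-04,  9.99710358e-01,  2.40448678e-02, -6.62188697e-04]), 'force': array([-0.43516956,  0.90867238, -4.28068203]), 'wrist_torque': array([ 0.02547513,  0.11136036, -0.02369689]), 'grip_force': 108.67022395133972, 'grip_width': 0.2722581948323457}
```

View pics/w2.png

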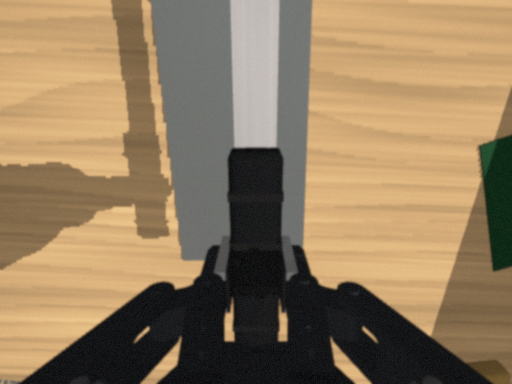

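```bash
cat >> h.py <<'E'
# bar in tool frame: handle centre offset along tool z (C) and tip
C=8.5; F=np.array([576.5,84.2]); yaw=np.radians(91.8); e=np.array([np.cos(yaw),np.sin(yaw)]); L=37.
def axes(th,yw=yaw):
    c,s=np.cos(th),np.sin(th); d=np.array([np.cos(yw)*c,np.sin(yw)*c,-s]); n=np.array([np.cos(yw)*s,np.sin(yw)*s,c]); return d,n
def tcp_for(thdeg,h,stip,F=F):
    """underside h from fulcrum-round centre; stip = horizontal distance of blade-end centre past fulcrum along e"""
    th=np.radians(thdeg);d,n=axes(th); base=np.array([*F,33.])+(h+4)*n
    t=(stip-(h+4)*np.sin(th))/np.cos(th); tip=base+t*d; hc=tip-220*d+5*n; return hc+C*n,tip
def barstate(s):
    Rt=q2R(s["ee_rot"]);p=np.array(s["eef_pos"]); d=Rt[:,0]; n=-Rt[:,2]; hc=p-C*n; tip=hc+220*d-5*n; return d,n,hc,tip
def rotv(s,th): # rotvec world to reach tilt th (deg), in pi/4 units
    d,n=axes(np.radians(th)); T=np.column_stack([d,-np.cross(n,d),-n]); T[:,1]=np.cross(T[:,2],T[:,0])
    return R.from_matrix(T@q2R(s["ee_rot"]).T).as_rotvec()/(np.pi/4)
E
python3 - <<'E'
from h import *
s=sense();p=capture("wrist")
d,n,hc,tip=barstate(s);print(d,hc,tip)
print(proj(p,hc+60*d+9*n,s), "obs 149")
for a in((32,22,5),(32,12,10),(32,12,60)): print(a,tcp_for(*a))
print(rotv(s,0),rotv(s,32))
E
```

```text
[ 0.9988448   0.04801001 -0.00202498] [ 435.40407095 -341.88290268  154.28203762] [ 655.13918766 -331.30815157  148.83656934]
[257.57482244 148.72886923] obs 149
(32, 22, 5) (array([581.97856003, -90.13060699, 188.56517916]), array([576.3429462 ,  89.1975328 ,  60.53429173]))
(32, 12, 10) (array([581.82150624, -85.13307419, 173.64904836]), array([576.18589241,  94.1950656 ,  45.61816093]))
(32, 12, 60) (array([580.25096829, -35.15774617, 142.40558077]), array([574.61535446, 144.17039362,  14.37469334]))
[-3.99812308e-04 -4.64430400e-03  1.97884954e+00] [-0.57799882  0.528942    1.92402188]
```

Call:
drive_tool(
  commands=".105 .18 .06 0 0 .1413 0;.105 .18 .06 0 0 .1413 0;.105 .18 .06 0 0 .1413 0;.105 .18 .06 0 0 .1413 0;.105 .18 .06 0 0 .1413 0;.105 .18 .06 0 0 .1413 0;.105 .18 .06 0 0 .1413 0;.105 .18 .06 0 0 .1413 0;.105 .18 .06 0 0 .1413 0;.105 .18 .06 0 0 .1413 0;.105 .18 .06 0 0 .1413 0;.105 .18 0 0 0 .1413 0;.105 .18 0 0 0 .1413 0;.105 .18 0 0 0 .1413 0;0 0 0 -.142 -.004 0 0;0 0 0 -.142 -.004 0 0;0 0 0 -.142 -.004 0 0;0 0 0 -.142 -.004 0 0;0 0 0 -.142 -.004 0 0;0 0 0 0 0 0 0",
)

```text
time_s: 7.65
eef_pos: [582.2, -88.2, 227.0]
ee_rot: [0.196, 0.667, 0.692, -0.194]
force: [0.0, 0.9, -4.5]
grip_width: 0.271
grip_force: 108.9
```

Run:
```python
from h import *
s=sense();print(s["time_s"],s["eef_pos"],s["force"],s["wrist_torque"],rotv(s,32),barstate(s));p=capture("wrist");cv2.imwrite("pics/w3.png",p["pixels"]);np.save("pics/w3.npy",{"p":{k:v for k,v in p.items() if k!="pixels"},"s":s},allow_pickle=True)
d,n,hc,tip=barstate(s);print("tip top px",proj(p,tip+4*n,s))
for nm,X in(("F",(576.5,84.2,43)),("F1",(604.4,85,43)),("F0",(548.5,83.3,43)),("lip",(576.5,121.4,42)),("lipL",(503.7,119.1,42)),("lipR",(672.6,124.4,42))): print(nm,proj(p,X,s))
```

```text
7.65 [582.24328835 -88.21046871 227.04727626] [ 0.03791418  0.88253657 -4.52997614] [ 0.64796117  0.03533789 -0.07366284] [ 0.00169643 -0.00928201 -0.0032912 ] (array([-0.03269437,  0.84684629, -0.53083184]), array([-0.01183553,  0.53075049,  0.84744548]), array([582.34389036, -92.72184789, 219.84398971]), array([575.21030643,  90.93058336,  98.82375802]))
tip top px [ 261.03473405 -391.32146859]
F [ 262.34373688 -279.80585591]
F1 [ 324.79156058 -279.41257688]
F0 [ 199.7272023  -279.78294981]
lip [ 267.88426275 -485.11138565]
lipL [  58.42436218 -484.751684  ]
lipR [ 545.88005667 -485.32909718]
```

View pics/w3.png

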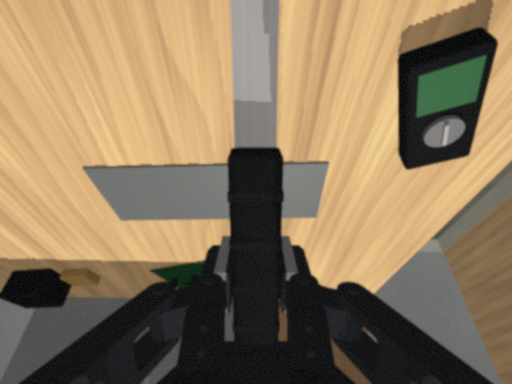

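The wrist view shows only the handle and blade root, with the mat and meter behind. The tip and fulcrum are outside its field, so I'll use the top camera from here.

Call:
drive_tool(
  commands="0 -.01 -.2 0 0 0 0;0 -.01 -.18 0 0 0 0;0 0 0 0 0 0 0;0 0 0 0 0 0 0;0 0 0 0 0 0 0;0 0 0 0 0 0 0;0 0 0 0 0 0 0",
)

```text
time_s: 8.28
eef_pos: [583.4, -92.8, 193.4]
ee_rot: [0.198, 0.669, 0.69, -0.192]
force: [0.7, 0.3, -4.9]
grip_width: 0.273
grip_force: 108.8
```

Run:
```python
from h import *
s=sense();print(s["time_s"],s["eef_pos"],s["force"],s["wrist_torque"],s["joints"]);d,n,hc,tip=barstate(s);print(hc,tip)
l=np.array([-d[1],d[0],0]);l/=np.linalg.norm(l)
outs=[]
for nm in("top","scene"):
    p=capture(nm);im=p["pixels"].copy();c=proj(p,tip)
    k=5;x0,y0=int(c[0]-60),int(c[1]-45);cr=cv2.resize(im[y0:y0+90,x0:x0+130 if 0 else x0+120],None,fx=k,fy=k,interpolation=cv2.INTER_CUBIC)
    print(nm,x0,y0)
    for X in(tip+4*n+10*l,tip+4*n-10*l,(604.4,85,43),(548.5,83.3,43),(503.7,119.1,42),(672.6,124.4,42)):
        q=((proj(p,X)-[x0,y0]+.5)*k).astype(int);cv2.circle(cr,tuple(int(v) for v in q),3,(0,0,255),1)
    outs.append(cr)
cv2.imwrite("pics/c4.png",outs[0]);cv2.imwrite("pics/s4.png",outs[1])
```

```text
8.2833 [583.39117416 -92.81370816 193.39910593] [ 0.71600321  0.34592712 -4.87093836] [ 0.5074669  -0.00764111 -0.03273702] [-0.14445146  0.51491614  1.44726989 -0.60769584  1.14953053  0.07206536]
[583.529138   -97.30938313 186.1866256 ] [578.00857522  86.63800899  65.53058423]
top 152 138
scene 236 130
```

View pics/c4.png

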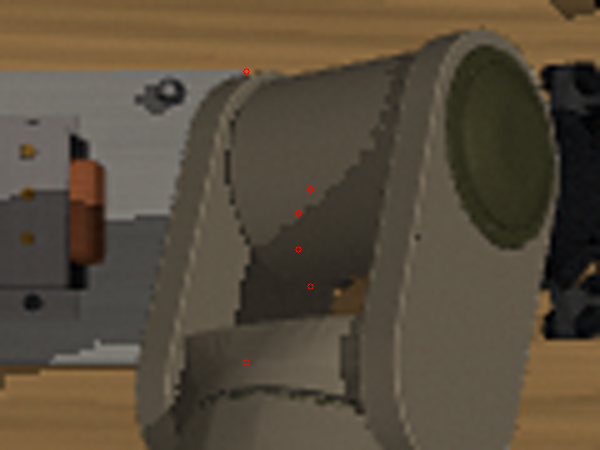

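View pics/s4.png

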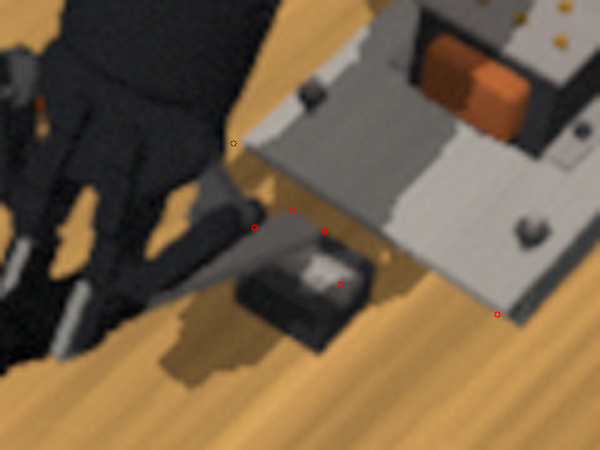

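The top view is blocked by the forearm. In the scene crop the blade's end sits at (290–325, 212–230), right on my prediction. The deck's front corners show at (245,147) and (515,325), about 3 px from the values derived from the top view, so I'll compare the two cameras.

Run:
```python
from h import *
p=capture("scene");f=lambda u,v,z:onz(p,(236+u/5-.5,130+v/5-.5),z)
print("corners scene",f(245,147,42),f(515,325,42))
im=p["pixels"][130:220,236:356]
cr=cv2.resize(im[10:70,35:115],None,fx=10,fy=10,interpolation=cv2.INTER_CUBIC);cr=cv2.convertScaleAbs(cr,alpha=1.4)
cv2.imwrite("pics/s5.png",cr)
# bystander-free check: mat corners from first scene picture at z=3 vs top
i=cv2.imread("pics/scene0.png");
for uv in((131,221),(237,306),(191,353),(86,259)): print("mat",onz(p,uv,3))
for uv in((313,131),(286,157),(341,191)): print("deck corner first pic",onz(p,uv,42))
```

```text
corners scene [509.41507112 121.47069114  42.        ] [682.96215639 125.13966564  42.        ]
mat [ 339.37756219 -265.06685502    3.        ]
mat [ 685.03029596 -235.88269119    3.        ]
mat [ 684.6603805  -367.12874411    3.        ]
mat [ 346.9452599  -398.81411658    3.        ]
deck corner first pic [501.51725125 252.87393539  42.        ]
deck corner first pic [508.03965712 129.17060947  42.        ]
deck corner first pic [681.22323579 137.97929843  42.        ]
```

View pics/s5.png

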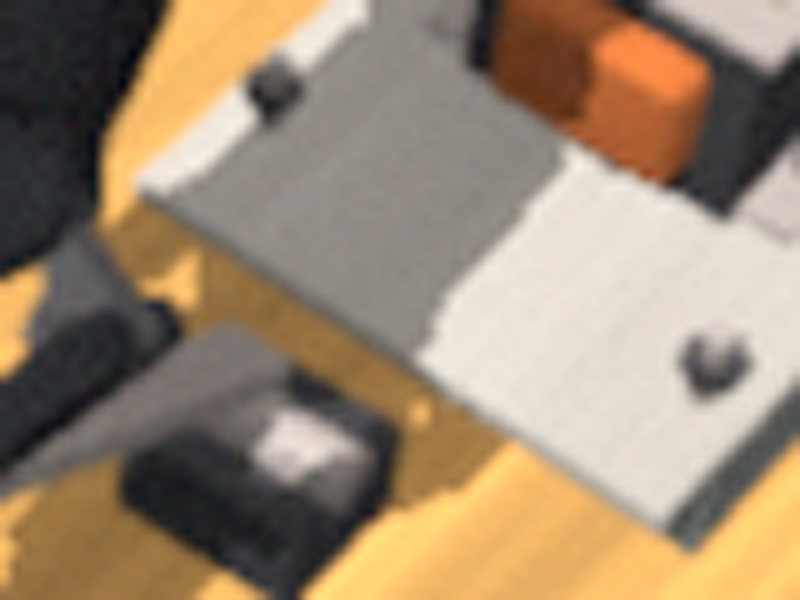

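The close-up agrees: the front edge in y is 121–125 mm, as from the top view, and the blade is above and behind the ridge. I'll slide in along the bar axis.

```bash
cat > st.py <<'E'
from h import *
import sys
s=sense();d,n,hc,tip=barstate(s);th=np.degrees(np.arcsin(-d[2]))
rel=tip[:2]-F;st=rel@e;h=(tip-np.array([*F,33]))@n-4
lip=(np.array([*(F+L*e),36])-tip)@n-4
print("t",s["time_s"],"tcp",np.round(s["eef_pos"],1),"th",round(th,2),"stip",round(st,1),"lat",round(rel@[-e[1],e[0]],1),"h",round(h,1),"lipclear",round(lip,1),"tip",np.round(tip,1),"F",np.round(s["force"],1),"T",np.round(s["wrist_torque"],2))
for a in sys.argv[1:]:
    th,h,x=map(float,a.split(","));P,t=tcp_for(th,h,x);print(a,"shift",np.round((P-s["eef_pos"])/100,3),"turn",np.round(rotv(s,th),3))
E
python3 st.py 32,12.3,10 32,12.3,50
```

```text
t 8.4333 tcp [583.2 -92.6 192.8] th 31.96 stip 2.6 lat -1.2 h 24.4 lipclear -10.3 tip [577.6  86.8  64.9] F [ 0.5  0.3 -2.9] T [ 0.53  0.06 -0.02]
32,12.3,10 shift [-0.014  0.075 -0.188] turn [-0.001 -0.001  0.001]
32,12.3,50 shift [-0.026  0.475 -0.438] turn [-0.001 -0.001  0.001]
```

Call:
drive_tool(
  commands="-.007 .038 -.09 0 0 0 0;-.007 .037 -.08 0 0 0 0;0 0 0 0 0 0 0;0 0 0 0 0 0 0;0 0 0 0 0 0 0;0 0 0 0 0 0 0;0 0 0 0 0 0 0",
)

```text
time_s: 9.02
eef_pos: [581.8, -85.2, 175.6]
ee_rot: [0.197, 0.669, 0.69, -0.192]
force: [-0.3, -0.4, -3.9]
grip_width: 0.275
grip_force: 108.9
```

```bash
python3 st.py 32,12.2,30 32,12.2,50
```

```text
t 9.0167 tcp [581.8 -85.2 175.6] th 31.97 stip 10.0 lat 0.0 h 13.7 lipclear 0.4 tip [576.2  94.2  47.6] F [-0.3 -0.4 -3.9] T [0.49 0.03 0.06]
32,12.2,30 shift [-0.006  0.201 -0.142] turn [-0.001 -0.001  0.001]
32,12.2,50 shift [-0.012  0.401 -0.267] turn [-0.001 -0.001  0.001]
```

Call:
drive_tool(
  commands="-.002 .05 -.04 0 0 0 0;-.002 .05 -.036 0 0 0 0;-.002 .05 -.036 0 0 0 0;0 .05 -.033 0 0 0 0;0 0 0 0 0 0 0;0 0 0 0 0 0 0;0 0 0 0 0 0 0",
)

```text
time_s: 9.6
eef_pos: [581.1, -64.8, 160.8]
ee_rot: [0.197, 0.669, 0.69, -0.192]
force: [-0.7, 1.6, -3.3]
grip_width: 0.276
grip_force: 109.2
```

```bash
python3 st.py 32,12.2,40 32,12.2,50
```

```text
t 9.6 tcp [581.1 -64.8 160.8] th 31.94 stip 30.5 lat 0.1 h 12.1 lipclear 2.1 tip [575.4 114.7  32.9] F [-0.7  1.6 -3.3] T [1.19 0.05 0.03]
32,12.2,40 shift [-0.002  0.097 -0.056] turn [-0.001 -0.002  0.001]
32,12.2,50 shift [-0.005  0.197 -0.119] turn [-0.001 -0.002  0.001]
```

Call:
drive_tool(
  commands="0 0 0 0 0 0 0;0 0 0 0 0 0 0;0 0 0 0 0 0 0",
)

```text
time_s: 9.85
eef_pos: [581.1, -65.2, 160.9]
ee_rot: [0.197, 0.669, 0.69, -0.192]
force: [-0.8, 1.4, -3.0]
grip_width: 0.279
grip_force: 109.2
```

```bash
python3 st.py; python3 -c "
from h import *
for i in range(4): capture('scene'); s=sense(); print(np.round(s['force'],2),np.round(s['wrist_torque'],2))"
```

```text
t 9.85 tcp [581.1 -65.2 160.9] th 31.95 stip 30.1 lat 0.1 h 11.9 lipclear 2.2 tip [575.4 114.3  33. ] F [-0.8  1.4 -3. ] T [1.21 0.1  0.04]
[-0.46  2.21 -2.36] [1.19 0.07 0.03]
[-0.3   2.3  -2.51] [1.18 0.11 0.01]
[-0.48  1.9  -1.25] [1.2  0.08 0.05]
[-0.12  1.87 -1.91] [ 1.21  0.02 -0.  ]
```

Call:
drive_tool(
  commands="0 .005 .013 0 0 0 0;-.001 .03 -.018 0 0 0 0;-.001 .03 -.018 0 0 0 0;-.001 .03 -.018 0 0 0 0;0 0 0 0 0 0 0;0 0 0 0 0 0 0;0 0 0 0 0 0 0",
)

```text
time_s: 10.63
eef_pos: [580.7, -55.5, 156.6]
ee_rot: [0.197, 0.669, 0.69, -0.192]
force: [-0.0, 1.8, -2.7]
grip_width: 0.279
grip_force: 109.1
```

```bash
python3 st.py
```

```text
t 10.6333 tcp [580.7 -55.5 156.6] th 31.96 stip 39.8 lat 0.3 h 13.4 lipclear 0.7 tip [574.9 124.   28.7] F [-0.   1.8 -2.7] T [ 0.96  0.05 -0.02]
```

Run:
```python
from h import *
s=sense();d,n,hc,tip=barstate(s);p=capture("scene");x0,y0,k=256,120,8
cr=cv2.resize(p["pixels"][y0:y0+70,x0:x0+90],None,fx=k,fy=k,interpolation=cv2.INTER_CUBIC);cr=cv2.convertScaleAbs(cr,alpha=1.4)
l=np.array([-d[1],d[0],0]);l/=np.linalg.norm(l)
for X in [tip+4*n+a*l-t*d for a in(10,-10) for t in(0,60,100,150)]+[(604.4,85,43),(548.5,83.3,43)]:
    q=((proj(p,X)-[x0,y0]+.5)*k).astype(int);cv2.circle(cr,tuple(int(v) for v in q),3,(0,0,255),1)
cv2.imwrite("pics/s6.png",cr)
```

```text
(no output)
```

View pics/s6.png

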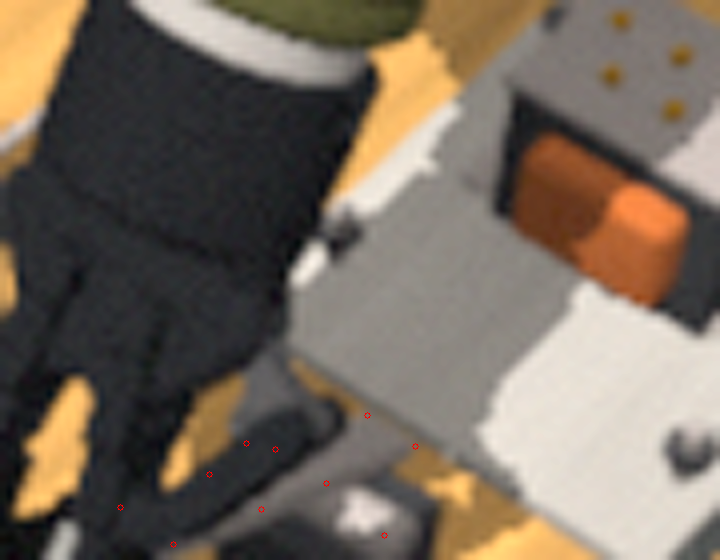

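The blade's end has reached the lip's front edge with no visible misfit, and there is only light contact with the ridge. I'll tilt 2° more for clearance under the lip and go on by feel.

```bash
python3 st.py 34,13.6,40 34,13.6,48
```

```text
t 10.6833 tcp [580.7 -55.6 156.6] th 31.96 stip 39.7 lat 0.3 h 13.4 lipclear 0.8 tip [575.  123.9  28.7] F [-0.3  1.  -3.9] T [0.92 0.07 0.05]
34,13.6,40 shift [0.001 0.05  0.049] turn [-0.045 -0.004  0.001]
34,13.6,48 shift [-0.002  0.13  -0.005] turn [-0.045 -0.004  0.001]
```

Call:
drive_tool(
  commands="0 .025 .025 -.023 -.002 0 0;0 .025 .025 -.022 -.002 0 0;0 0 0 0 0 0 0;0 0 0 0 0 0 0;0 0 0 0 0 0 0",
)

```text
time_s: 11.1
eef_pos: [580.8, -50.4, 161.7]
ee_rot: [0.21, 0.666, 0.686, -0.203]
force: [0.2, 1.9, -2.6]
grip_width: 0.273
grip_force: 109.1
```

```bash
python3 st.py 34,13.6,48
```

```text
t 11.1 tcp [580.8 -50.4 161.7] th 33.98 stip 40.2 lat -0.3 h 13.9 lipclear 1.2 tip [575.6 124.4  27.5] F [ 0.2  1.9 -2.6] T [ 0.94 -0.04  0.03]
34,13.6,48 shift [-0.003  0.079 -0.056] turn [-0.001  0.001  0.001]
```

Call:
drive_tool(
  commands="0 .027 -.018 0 0 0 0;0 .027 -.018 0 0 0 0;0 .027 -.018 0 0 0 0;0 0 0 0 0 0 0;0 0 0 0 0 0 0;0 0 0 0 0 0 0",
)

```text
time_s: 11.6
eef_pos: [580.7, -42.3, 156.1]
ee_rot: [0.21, 0.666, 0.687, -0.203]
force: [-0.5, 1.5, -2.3]
grip_width: 0.274
grip_force: 109.2
```

```bash
python3 st.py 34,13.6,54
```

```text
t 11.6 tcp [580.7 -42.3 156.1] th 33.97 stip 48.3 lat -0.4 h 13.8 lipclear 1.3 tip [575.3 132.5  22. ] F [-0.5  1.5 -2.3] T [1.07 0.06 0.04]
34,13.6,54 shift [-0.004  0.058 -0.041] turn [-0.001  0.     0.001]
```

Call:
drive_tool(
  commands="0 .02 -.014 0 0 0 0;0 .02 -.014 0 0 0 0;0 .02 -.014 0 0 0 0;0 0 0 0 0 0 0;0 0 0 0 0 0 0;0 0 0 0 0 0 0",
)

```text
time_s: 12.1
eef_pos: [580.7, -36.3, 151.9]
ee_rot: [0.21, 0.666, 0.686, -0.203]
force: [-0.3, 1.7, -2.1]
grip_width: 0.272
grip_force: 109.2
```

Call:
drive_tool(
  commands="0 .01 -.007 0 0 0 0;0 .01 -.007 0 0 0 0;0 .01 -.007 0 0 0 0;0 0 0 0 0 0 0;0 0 0 0 0 0 0;0 0 0 0 0 0 0",
)

```text
time_s: 12.6
eef_pos: [580.8, -33.4, 150.0]
ee_rot: [0.21, 0.666, 0.686, -0.203]
force: [-0.5, 1.2, -2.5]
grip_width: 0.275
grip_force: 109.2
```

```bash
python3 st.py
```

```text
t 12.6 tcp [580.8 -33.4 150. ] th 33.98 stip 57.2 lat -0.8 h 13.7 lipclear 1.5 tip [575.5 141.4  15.8] F [-0.5  1.2 -2.5] T [ 1.   -0.05 -0.03]
```

Call:
drive_tool(
  commands="0 .007 -.004 0 0 0 0;0 0 0 0 0 0 0;0 .007 -.004 0 0 0 0;0 0 0 0 0 0 0;0 0 0 0 0 0 0",
)

```text
time_s: 13.02
eef_pos: [580.7, -32.0, 149.2]
ee_rot: [0.21, 0.666, 0.686, -0.203]
force: [-0.6, 0.8, -1.1]
grip_width: 0.279
grip_force: 109.2
```

Call:
drive_tool(
  commands="0 .007 -.004 0 0 0 0;0 0 0 0 0 0 0;0 .007 -.004 0 0 0 0;0 0 0 0 0 0 0;0 0 0 0 0 0 0",
)

```text
time_s: 13.43
eef_pos: [580.7, -30.6, 148.3]
ee_rot: [0.21, 0.666, 0.686, -0.203]
force: [0.2, 1.0, -1.2]
grip_width: 0.275
grip_force: 109.2
```

Call:
drive_tool(
  commands="0 .007 -.004 0 0 0 0;0 0 0 0 0 0 0;0 0 0 0 0 0 0",
)

```text
time_s: 13.68
eef_pos: [580.8, -30.0, 147.9]
ee_rot: [0.21, 0.666, 0.686, -0.203]
force: [-0.2, 0.6, -2.4]
grip_width: 0.276
grip_force: 109.2
```

```bash
python3 st.py
```

```text
t 13.6833 tcp [580.8 -30.  147.9] th 33.99 stip 60.6 lat -0.9 h 13.9 lipclear 1.2 tip [575.5 144.8  13.8] F [-0.2  0.6 -2.4] T [ 0.87 -0.01 -0.03]
```

Call:
drive_tool(
  commands="0 .008 -.004 0 0 0 0;0 0 0 0 0 0 0;0 0 0 0 0 0 0",
)

```text
time_s: 13.93
eef_pos: [580.8, -29.1, 147.5]
ee_rot: [0.21, 0.666, 0.686, -0.203]
force: [-1.1, 0.5, -2.7]
grip_width: 0.272
grip_force: 109.2
```

Call:
drive_tool(
  commands="0 .008 -.004 0 0 0 0;0 0 0 0 0 0 0;0 0 0 0 0 0 0",
)

```text
time_s: 14.18
eef_pos: [580.7, -28.3, 147.1]
ee_rot: [0.21, 0.666, 0.686, -0.203]
force: [0.2, 1.2, -1.6]
grip_width: 0.277
grip_force: 109.2
```

Call:
drive_tool(
  commands="0 .008 -.004 0 0 0 0;0 0 0 0 0 0 0;0 0 0 0 0 0 0",
)

```text
time_s: 14.43
eef_pos: [580.7, -27.6, 146.7]
ee_rot: [0.21, 0.666, 0.686, -0.203]
force: [-0.4, 0.8, -2.4]
grip_width: 0.276
grip_force: 109.2
```

```bash
python3 st.py
```

```text
t 14.4333 tcp [580.7 -27.6 146.7] th 33.99 stip 63.0 lat -0.9 h 14.3 lipclear 0.9 tip [575.5 147.2  12.6] F [-0.4  0.8 -2.4] T [ 0.81 -0.01  0.02]
```

Call:
drive_tool(
  commands="0 .01 -.006 0 0 0 0;0 0 0 0 0 0 0;0 0 0 0 0 0 0",
)

```text
time_s: 14.68
eef_pos: [580.9, -27.1, 146.6]
ee_rot: [0.21, 0.666, 0.686, -0.204]
force: [0.1, -4.1, 1.3]
grip_width: 0.275
grip_force: 109.2
```

Call:
drive_tool(
  commands="0 .01 -.006 0 0 0 0;0 0 0 0 0 0 0;0 0 0 0 0 0 0",
)

```text
time_s: 14.93
eef_pos: [581.0, -26.7, 146.6]
ee_rot: [0.211, 0.666, 0.686, -0.204]
force: [-1.0, -7.4, 3.6]
grip_width: 0.273
grip_force: 109.2
```

```bash
python3 st.py
```

```text
t 14.9333 tcp [581.  -26.7 146.6] th 34.14 stip 63.5 lat -1.4 h 14.3 lipclear 1.0 tip [575.9 147.7  12. ] F [-1.  -7.4  3.6] T [-0.91  0.14  0.1 ]
```

The blade has touched the case at about 9 N. I'll back off a few mm and start levering, with a lip-force estimate from the force and moment balance.

```bash
cat >> st.py <<'E'
th=np.arcsin(-d[2]); T=s["wrist_torque"]@np.array([e[1],-e[0],0])-(-.128*np.cos(th)+1.15*np.sin(th))
Fx=np.array(s["force"])-np.array([0,0,-4.0]); Fn=Fx@n; Fd=Fx@d
tc=np.array(s["eef_pos"]); af=((np.array([*F,33])-tc)@d)/1e3; al=((np.array([*(F+(L+2)*e),38.])-tc)@d)/1e3
Nl=(Fn*af-T)/(al-af); print("th",round(np.degrees(th),2),"Fn",round(Fn,1),"Fd",round(Fd,1),"Text",round(T,2),"af,al",round(af,3),round(al,3),"N_lip",round(Nl,1),"N_ful",round(Fn+Nl,1))
E
python3 st.py 34,13.9,58 31,13.6,58 28,13.6,58
```

```text
t 14.9333 tcp [581.  -26.7 146.6] th 34.14 stip 63.5 lat -1.4 h 14.3 lipclear 1.0 tip [575.9 147.7  12. ] F [-1.  -7.4  3.6] T [-0.91  0.14  0.1 ]
34,13.9,58 shift [-0.009 -0.059  0.031] turn [0.003 0.002 0.001]
31,13.6,58 shift [-0.006 -0.127 -0.031] turn [0.07  0.004 0.002]
28,13.6,58 shift [-0.004 -0.189 -0.093] turn [0.136 0.006 0.002]
th 34.14 Fn 2.2 Fd -10.4 Text -1.44 af,al 0.156 0.185 N_lip 60.7 N_ful 63.0
```

Call:
drive_tool(
  commands="-.004 -.03 .017 0 0 0 0;-.004 -.03 .016 0 0 0 0;0 0 0 0 0 0 0;0 -.034 -.031 .033 .001 0 0;0 -.034 -.031 .034 .001 0 0;0 0 0 0 0 0 0;0 0 0 0 0 0 0;0 0 0 0 0 0 0",
)

```text
time_s: 15.6
eef_pos: [579.9, -38.3, 142.7]
ee_rot: [0.192, 0.671, 0.692, -0.186]
force: [-0.5, 0.8, -1.4]
grip_width: 0.275
grip_force: 109.1
```

```bash
python3 st.py 30,13.6,58 28,13.6,58 26,13.6,58
```

```text
t 15.6 tcp [579.9 -38.3 142.7] th 31.02 stip 59.1 lat 0.3 h 13.4 lipclear 0.2 tip [574.3 143.2  17.8] F [-0.5  0.8 -1.4] T [0.64 0.12 0.  ]
30,13.6,58 shift [ 0.006 -0.032 -0.012] turn [0.023 0.001 0.001]
28,13.6,58 shift [ 0.007 -0.074 -0.054] turn [0.067 0.002 0.001]
26,13.6,58 shift [ 0.008 -0.113 -0.099] turn [0.112 0.004 0.001]
th 31.02 Fn 2.6 Fd -0.6 Text 0.16 af,al 0.162 0.192 N_lip 8.6 N_ful 11.3
```

Call:
drive_tool(
  commands=".002 -.025 -.018 .022 .001 0 0;.002 -.025 -.018 .022 .001 0 0;.002 -.025 -.018 .023 .001 0 0;0 0 0 0 0 0 0;0 0 0 0 0 0 0",
)

```text
time_s: 16.02
eef_pos: [580.5, -46.4, 137.3]
ee_rot: [0.173, 0.676, 0.696, -0.168]
force: [-0.2, 0.8, -3.6]
grip_width: 0.277
grip_force: 108.9
```

```bash
python3 st.py 26,13.6,58 24,13.6,58
```

```text
t 16.0167 tcp [580.5 -46.4 137.3] th 27.96 stip 57.3 lat -0.2 h 13.3 lipclear -1.3 tip [574.9 141.5  22.2] F [-0.2  0.8 -3.6] T [ 0.42  0.02 -0.02]
26,13.6,58 shift [ 0.002 -0.031 -0.044] turn [0.044 0.001 0.002]
24,13.6,58 shift [ 0.003 -0.068 -0.09 ] turn [0.088 0.002 0.002]
th 27.96 Fn 0.7 Fd 0.5 Text -0.0 af,al 0.164 0.196 N_lip 3.8 N_ful 4.5
```

Call:
drive_tool(
  commands=".001 -.016 -.025 .022 .001 0 0;.001 -.017 -.025 .022 .001 0 0;.001 -.017 -.025 .022 .001 0 0;0 -.018 -.025 .022 .001 0 0;0 0 0 0 0 0 0;0 0 0 0 0 0 0",
)

```text
time_s: 16.52
eef_pos: [580.8, -53.1, 127.2]
ee_rot: [0.149, 0.681, 0.702, -0.145]
force: [-0.8, -0.2, -4.5]
grip_width: 0.271
grip_force: 108.9
```

```bash
python3 st.py 22,12.5,58 20,12.5,58
```

```text
t 16.5167 tcp [580.8 -53.1 127.2] th 23.99 stip 58.1 lat -0.1 h 12.7 lipclear -2.9 tip [574.8 142.3  25.4] F [-0.8 -0.2 -4.5] T [ 0.29  0.03 -0.04]
22,12.5,58 shift [ 0.002 -0.035 -0.049] turn [ 0.044 -0.     0.002]
20,12.5,58 shift [ 0.003 -0.067 -0.098] turn [0.089 0.001 0.002]
th 23.99 Fn -0.5 Fd 0.0 Text -0.06 af,al 0.164 0.197 N_lip -0.9 N_ful -1.5
```

Call:
drive_tool(
  commands=".001 -.017 -.025 .022 0 0 0;.001 -.017 -.025 .022 0 0 0;0 -.017 -.025 .022 0 0 0;0 -.017 -.025 .022 0 0 0;0 0 0 0 0 0 0;0 0 0 0 0 0 0",
)

```text
time_s: 17.02
eef_pos: [581.2, -58.1, 117.4]
ee_rot: [0.124, 0.686, 0.707, -0.119]
force: [-1.7, 12.0, 0.6]
grip_width: 0.274
grip_force: 110.1
```

```bash
python3 st.py 18,12,58 16,12,58
```

```text
t 17.0167 tcp [581.2 -58.1 117.4] th 19.85 stip 60.0 lat -0.4 h 13.5 lipclear -6.1 tip [575.  144.2  30. ] F [-1.7 12.   0.6] T [1.43 0.17 0.1 ]
18,12,58 shift [-0.    -0.047 -0.056] turn [0.041 0.004 0.001]
16,12,58 shift [ 0.001 -0.074 -0.107] turn [0.085 0.005 0.001]
th 19.85 Fn 8.4 Fd 9.8 Text 1.17 af,al 0.163 0.198 N_lip 5.8 N_ful 14.2
```

```bash
sed -i 's/^C=8.5/C=12.0/; s/L=37\./L=40./' h.py; sed -i 's/Nl=(Fn\*af-T)/T=T-.175*Fd; Nl=(Fn*af-T)/' st.py; python3 st.py 20,10,60 18,10,60 16,10,60 14,10,60
```

```text
t 17.0167 tcp [581.2 -58.1 117.4] th 19.85 stip 58.8 lat -0.4 h 10.0 lipclear -1.6 tip [575.1 143.   26.7] F [-1.7 12.   0.6] T [1.43 0.17 0.1 ]
20,10,60 shift [-0.002  0.014 -0.001] turn [-0.003  0.002  0.001]
18,10,60 shift [-0.001 -0.016 -0.05 ] turn [0.041 0.004 0.001]
16,10,60 shift [-0.    -0.044 -0.1  ] turn [0.085 0.005 0.001]
14,10,60 shift [ 0.    -0.07  -0.152] turn [0.13  0.006 0.001]
th 19.85 Fn 8.4 Fd 9.8 Text -0.54 af,al 0.163 0.2 N_lip 50.6 N_ful 59.0
```

Call:
drive_tool(
  commands="0 .02 0 0 0 0 0;0 -.008 -.025 .021 .001 0 0;0 -.008 -.025 .022 .001 0 0;0 0 0 0 0 0 0;0 0 0 0 0 0 0",
)

```text
time_s: 17.43
eef_pos: [581.5, -59.8, 113.6]
ee_rot: [0.114, 0.687, 0.709, -0.109]
force: [-1.9, 1.1, 5.0]
grip_width: 0.271
grip_force: 110.2
```

```bash
python3 st.py 16,10,60 14,10,60
```

```text
t 17.4333 tcp [581.5 -59.8 113.6] th 18.16 stip 59.7 lat -0.7 h 10.6 lipclear -3.3 tip [575.4 143.9  28.8] F [-1.9  1.1  5. ] T [-0.66  0.41  0.08]
16,10,60 shift [-0.004 -0.027 -0.062] turn [0.048 0.004 0.   ]
14,10,60 shift [-0.003 -0.053 -0.114] turn [0.092 0.005 0.   ]
th 18.16 Fn 8.9 Fd -1.7 Text -0.59 af,al 0.162 0.2 N_lip 52.9 N_ful 61.8
```

Call:
drive_tool(
  commands="0 -.013 -.026 .022 .001 0 0;0 -.013 -.026 .022 .001 0 0;0 -.013 -.026 .022 .001 0 0;0 -.013 -.026 .022 .001 0 0;0 0 0 0 0 0 0;0 0 0 0 0 0 0",
)

```text
time_s: 17.93
eef_pos: [581.5, -64.6, 102.9]
ee_rot: [0.089, 0.691, 0.712, -0.085]
force: [-2.3, 3.6, 4.8]
grip_width: 0.277
grip_force: 110.2
```

```bash
python3 st.py 14,10,60 12,10,60 10,10,60
```

```text
t 17.9333 tcp [581.5 -64.6 102.9] th 14.14 stip 60.3 lat -0.5 h 10.4 lipclear -5.7 tip [575.1 144.5  32.6] F [-2.3  3.6  4.8] T [-0.22  0.27  0.13]
14,10,60 shift [-0.004 -0.005 -0.007] turn [0.003 0.001 0.001]
12,10,60 shift [-0.003 -0.028 -0.06 ] turn [0.048 0.003 0.001]
10,10,60 shift [-0.002 -0.049 -0.113] turn [0.092 0.004 0.001]
th 14.14 Fn 9.5 Fd 1.4 Text -0.63 af,al 0.161 0.201 N_lip 54.4 N_ful 63.9
```

Call:
drive_tool(
  commands="0 -.012 -.027 .022 .001 0 0;0 -.012 -.027 .022 .001 0 0;0 -.012 -.027 .022 .001 0 0;0 -.012 -.027 .022 .001 0 0;0 0 0 0 0 0 0;0 0 0 0 0 0 0",
)

```text
time_s: 18.43
eef_pos: [581.5, -68.6, 91.7]
ee_rot: [0.063, 0.693, 0.715, -0.061]
force: [-1.2, 7.7, 3.3]
grip_width: 0.275
grip_force: 110.2
```

```bash
python3 st.py 8,10,60 6,10,60
```

```text
t 18.4333 tcp [581.5 -68.6  91.7] th 10.1 stip 60.8 lat -0.3 h 10.0 lipclear -8.0 tip [574.9 144.9  36.3] F [-1.2  7.7  3.3] T [0.45 0.05 0.09]
8,10,60 shift [-0.001 -0.027 -0.055] turn [0.047 0.001 0.001]
6,10,60 shift [-0.001 -0.042 -0.11 ] turn [0.091 0.003 0.001]
th 10.1 Fn 8.6 Fd 6.3 Text -0.73 af,al 0.161 0.201 N_lip 52.2 N_ful 60.8
```

Call:
drive_tool(
  commands="0 .005 -.027 .022 .001 0 0;0 -.006 -.027 .022 .001 0 0;0 0 0 0 0 0 0;0 0 0 0 0 0 0",
)

```text
time_s: 18.77
eef_pos: [581.7, -69.9, 86.8]
ee_rot: [0.052, 0.694, 0.716, -0.05]
force: [-0.6, 1.2, 5.3]
grip_width: 0.274
grip_force: 110.2
```

```bash
python3 st.py 6,10,60
```

```text
t 18.7667 tcp [581.7 -69.9  86.8] th 8.25 stip 61.0 lat -0.5 h 10.1 lipclear -9.4 tip [575.  145.2  38.4] F [-0.6  1.2  5.3] T [-0.67  0.2   0.12]
6,10,60 shift [-0.003 -0.028 -0.061] turn [0.05  0.002 0.   ]
th 8.25 Fn 9.4 Fd -0.2 Text -0.68 af,al 0.16 0.201 N_lip 53.5 N_ful 62.9
```

Call:
drive_tool(
  commands="0 -.008 -.027 .022 .001 0 0;0 0 0 0 0 0 0;0 0 0 0 0 0 0",
)

```text
time_s: 19.02
eef_pos: [581.7, -70.7, 84.1]
ee_rot: [0.045, 0.695, 0.717, -0.044]
force: [-1.7, 1.9, 5.5]
grip_width: 0.278
grip_force: 110.2
```

```bash
python3 st.py 6,10,60
```

```text
t 19.0167 tcp [581.7 -70.7  84.1] th 7.26 stip 61.1 lat -0.4 h 10.1 lipclear -10.1 tip [575.  145.3  39.4] F [-1.7  1.9  5.5] T [-0.63  0.14  0.13]
6,10,60 shift [-0.003 -0.021 -0.034] turn [0.028 0.001 0.   ]
th 7.26 Fn 9.7 Fd 0.7 Text -0.76 af,al 0.16 0.201 N_lip 56.3 N_ful 66.0
```

Call:
drive_tool(
  commands="0 -.007 -.027 .022 .001 0 0;0 0 0 0 0 0 0;0 0 0 0 0 0 0",
)

```text
time_s: 19.27
eef_pos: [581.7, -71.3, 81.3]
ee_rot: [0.039, 0.695, 0.717, -0.038]
force: [-1.6, 1.1, 4.8]
grip_width: 0.274
grip_force: 110.2
```

```bash
python3 st.py 5,10,60
```

```text
t 19.2667 tcp [581.7 -71.3  81.3] th 6.26 stip 61.2 lat -0.4 h 10.1 lipclear -10.7 tip [575.  145.4  40.4] F [-1.6  1.1  4.8] T [-0.58  0.19  0.16]
5,10,60 shift [-0.003 -0.021 -0.034] turn [0.028 0.    0.   ]
th 6.26 Fn 8.9 Fd 0.2 Text -0.61 af,al 0.16 0.201 N_lip 49.4 N_ful 58.3
```

Continuing in half-degree steps.

Call:
drive_tool(
  commands="0 -.004 -.014 .011 0 0 0;0 0 0 0 0 0 0;0 -.003 -.014 .011 0 0 0;0 0 0 0 0 0 0;0 0 0 0 0 0 0",
)

```text
time_s: 19.68
eef_pos: [581.8, -71.9, 78.6]
ee_rot: [0.033, 0.695, 0.717, -0.032]
force: [-2.0, 2.8, 5.5]
grip_width: 0.282
grip_force: 110.2
```

```bash
python3 st.py
```

```text
t 19.6833 tcp [581.8 -71.9  78.6] th 5.28 stip 61.3 lat -0.4 h 10.0 lipclear -11.4 tip [575.  145.5  41.4] F [-2.   2.8  5.5] T [-0.59  0.23  0.06]
th 5.28 Fn 9.8 Fd 2.0 Text -0.9 af,al 0.16 0.201 N_lip 59.5 N_ful 69.3
```

Call:
drive_tool(
  commands="0 -.003 -.014 .011 0 0 0;0 0 0 0 0 0 0;0 0 0 0 0 0 0",
)

```text
time_s: 19.93
eef_pos: [581.8, -72.2, 77.2]
ee_rot: [0.03, 0.695, 0.717, -0.029]
force: [-2.0, 1.6, 5.4]
grip_width: 0.275
grip_force: 110.2
```

```bash
python3 st.py
```

```text
t 19.9333 tcp [581.8 -72.2  77.2] th 4.78 stip 61.3 lat -0.4 h 10.0 lipclear -11.7 tip [575.  145.5  41.9] F [-2.   1.6  5.4] T [-0.56  0.24  0.09]
th 4.78 Fn 9.5 Fd 0.9 Text -0.68 af,al 0.16 0.201 N_lip 53.2 N_ful 62.8
```

Call:
drive_tool(
  commands="0 -.003 -.014 .011 0 0 0;0 0 0 0 0 0 0;0 0 0 0 0 0 0",
)

```text
time_s: 20.18
eef_pos: [581.8, -72.5, 75.8]
ee_rot: [0.027, 0.695, 0.718, -0.026]
force: [-1.2, 1.5, 5.5]
grip_width: 0.276
grip_force: 110.2
```

```bash
python3 st.py
```

```text
t 20.1833 tcp [581.8 -72.5  75.8] th 4.29 stip 61.3 lat -0.4 h 10.0 lipclear -12.0 tip [575.  145.5  42.4] F [-1.2  1.5  5.5] T [-0.6   0.2   0.05]
th 4.29 Fn 9.6 Fd 0.8 Text -0.69 af,al 0.16 0.201 N_lip 53.6 N_ful 63.2
```

Call:
drive_tool(
  commands="0 -.003 -.014 .011 0 0 0;0 0 0 0 0 0 0;0 0 0 0 0 0 0",
)

```text
time_s: 20.43
eef_pos: [581.8, -72.8, 74.4]
ee_rot: [0.024, 0.696, 0.718, -0.023]
force: [-0.6, 2.1, 5.8]
grip_width: 0.282
grip_force: 110.2
```

```bash
python3 st.py
```

```text
t 20.4333 tcp [581.8 -72.8  74.4] th 3.79 stip 61.3 lat -0.4 h 10.0 lipclear -12.3 tip [575.  145.5  42.9] F [-0.6  2.1  5.8] T [-0.56  0.25  0.09]
th 3.79 Fn 9.9 Fd 1.4 Text -0.75 af,al 0.159 0.201 N_lip 56.1 N_ful 66.0
```

Call:
drive_tool(
  commands="0 -.003 -.014 .011 0 0 0;0 0 0 0 0 0 0;0 0 0 0 0 0 0",
)

```text
time_s: 20.68
eef_pos: [581.8, -73.0, 73.0]
ee_rot: [0.021, 0.696, 0.718, -0.02]
force: [-1.5, 2.2, 6.2]
grip_width: 0.274
grip_force: 110.2
```

```bash
python3 st.py|tail -1
```

```text
th 3.29 Fn 10.3 Fd 1.7 Text -0.71 af,al 0.159 0.201 N_lip 56.5 N_ful 66.9
```

Call:
drive_tool(
  commands="0 -.003 -.014 .011 0 0 0;0 0 0 0 0 0 0;0 0 0 0 0 0 0",
)

```text
time_s: 20.93
eef_pos: [581.7, -73.2, 71.6]
ee_rot: [0.018, 0.696, 0.718, -0.016]
force: [-1.0, 3.4, 5.6]
grip_width: 0.277
grip_force: 110.3
```

```bash
python3 st.py|tail -1
```

```text
th 2.79 Fn 9.8 Fd 2.9 Text -0.86 af,al 0.159 0.201 N_lip 57.8 N_ful 67.5
```

Call:
drive_tool(
  commands="0 -.003 -.014 .011 0 0 0;0 0 0 0 0 0 0;0 0 0 0 0 0 0",
)

```text
time_s: 21.18
eef_pos: [581.7, -73.5, 70.2]
ee_rot: [0.015, 0.696, 0.718, -0.013]
force: [-1.6, 3.5, 6.3]
grip_width: 0.277
grip_force: 110.3
```

```bash
python3 st.py
```

```text
t 21.1833 tcp [581.7 -73.5  70.2] th 2.29 stip 61.3 lat -0.3 h 9.9 lipclear -13.3 tip [574.9 145.5  44.4] F [-1.6  3.5  6.3] T [-0.37  0.28  0.12]
th 2.29 Fn 10.5 Fd 3.1 Text -0.83 af,al 0.159 0.201 N_lip 59.8 N_ful 70.2
```

Call:
drive_tool(
  commands="0 .003 -.014 .011 0 0 0;0 0 0 0 0 0 0;0 0 0 0 0 0 0",
)

```text
time_s: 21.43
eef_pos: [581.8, -73.7, 69.0]
ee_rot: [0.012, 0.696, 0.718, -0.01]
force: [-2.4, 1.0, 6.8]
grip_width: 0.276
grip_force: 110.3
```

```bash
python3 st.py|tail -1
```

```text
th 1.84 Fn 10.9 Fd 0.8 Text -0.85 af,al 0.159 0.201 N_lip 61.6 N_ful 72.5
```

Call:
drive_tool(
  commands="0 -.002 -.014 .011 0 0 0;0 0 0 0 0 0 0;0 0 0 0 0 0 0",
)

```text
time_s: 21.68
eef_pos: [581.9, -73.8, 67.8]
ee_rot: [0.009, 0.696, 0.718, -0.007]
force: [-3.0, 1.8, 9.1]
grip_width: 0.277
grip_force: 110.7
```

```bash
python3 st.py
```

```text
t 21.6833 tcp [581.9 -73.8  67.8] th 1.35 stip 61.4 lat -0.4 h 10.1 lipclear -14.2 tip [575.  145.6  45.7] F [-3.   1.8  9.1] T [-0.72  0.45  0.12]
th 1.35 Fn 13.1 Fd 1.6 Text -0.88 af,al 0.159 0.201 N_lip 70.8 N_ful 83.9
```

Call:
drive_tool(
  commands="0 0 0 0 0 0 0;0 0 0 0 0 0 0;0 0 0 0 0 0 0",
)

```text
time_s: 21.93
eef_pos: [581.9, -73.8, 67.9]
ee_rot: [0.01, 0.696, 0.718, -0.007]
force: [-2.5, 1.8, 8.8]
grip_width: 0.276
grip_force: 110.7
```

```bash
python3 - <<'E'
from h import *
p=capture("scene");a=cv2.imread("pics/scene0.png");b=p["pixels"]
# patch around the right front pillar/corner and transformer top terminals: sub-pixel shift
for (x,y,w,h) in ((325,175,30,20),(348,138,28,22),(330,118,30,25)):
    t=a[y:y+h,x:x+w];r=cv2.matchTemplate(b[y-15:y+h+10,x-10:x+w+10],t,cv2.TM_CCOEFF_NORMED);_,v,_,l=cv2.minMaxLoc(r);i,j=l
    sy=0
    if 0<j<r.shape[0]-1: c0,c1,c2=r[j-1,i],r[j,i],r[j+1,i];sy=.5*(c0-c2)/(c0-2*c1+c2)
    print("shift",i-10,round(j-15+sy,2),round(v,3))
for X in((672,124,42),(650,140,45),(600,220,108)): print("12mm ->",proj(p,np.array(X)+[0,0,12])-proj(p,X))
E
python3 st.py|tail -1
```

```text
shift 0 -0.79 0.901
shift 0 -1.93 0.927
shift 1 -3.09 0.986
12mm -> [ 0.75551133 -2.79324643]
12mm -> [ 0.71305202 -2.85236625]
12mm -> [ 0.78319991 -3.30990144]
th 1.36 Fn 13.0 Fd 1.2 Text -0.83 af,al 0.159 0.201 N_lip 68.9 N_ful 81.9
```

Call:
drive_tool(
  commands="0 -.001 -.006 .005 0 0 0;0 0 0 0 0 0 0;0 0 0 0 0 0 0",
)

```text
time_s: 22.23
eef_pos: [581.9, -73.9, 67.5]
ee_rot: [0.008, 0.696, 0.718, -0.006]
force: [-3.2, 2.6, 10.0]
grip_width: 0.278
grip_force: 110.9
```

```bash
python3 st.py
```

```text
t 22.2333 tcp [581.9 -73.9  67.5] th 1.13 stip 61.4 lat -0.5 h 10.3 lipclear -14.6 tip [575.  145.6  46.1] F [-3.2  2.6 10. ] T [-0.68  0.56  0.14]
th 1.13 Fn 14.0 Fd 2.4 Text -0.97 af,al 0.159 0.201 N_lip 76.4 N_ful 90.5
```

The rise in force shows the deck is at its stops. I'll unload, tilt nose-down for clearance, and withdraw.

```bash
python3 st.py 6,11,59 13,12,58 13,12.5,-20 | grep shift
```

```text
6,11,59 shift [-0.005  0.001  0.143] turn [-0.108  0.    -0.001]
13,12,58 shift [-0.007  0.056  0.346] turn [-0.264 -0.004 -0.001]
13,12.5,-20 shift [ 0.018 -0.723  0.531] turn [-0.264 -0.004 -0.001]
```

Call:
drive_tool(
  commands="0 0 .048 -.036 0 0 0;0 0 .048 -.036 0 0 0;0 0 .048 -.036 0 0 0;0 .014 .05 -.039 0 0 0;0 .014 .05 -.039 0 0 0;0 .014 .05 -.039 0 0 0;0 .014 .052 -.039 0 0 0;0 0 0 0 0 0 0;0 0 0 0 0 0 0",
)

```text
time_s: 22.98
eef_pos: [581.0, -67.5, 100.0]
ee_rot: [0.078, 0.692, 0.714, -0.08]
force: [-0.4, 0.1, -4.8]
grip_width: 0.27
grip_force: 108.9
```

```bash
python3 st.py 13,12,40 13,12,-25
```

```text
t 22.9833 tcp [581.  -67.5 100. ] th 12.84 stip 58.9 lat 0.5 h 10.6 lipclear -6.8 tip [574.2 143.1  34.6] F [-0.4  0.1 -4.8] T [0.06 0.02 0.03]
13,12,40 shift [ 0.008 -0.187  0.062] turn [-0.003 -0.008  0.001]
13,12,-25 shift [ 0.029 -0.837  0.212] turn [-0.003 -0.008  0.001]
th 12.84 Fn -0.7 Fd 0.3 Text -0.13 af,al 0.163 0.203 N_lip 0.1 N_ful -0.6
```

Call:
drive_tool(
  commands="0 0 .012 0 0 0 0;.004 -.08 .019 0 0 0 0;.003 -.08 .019 0 0 0 0;.003 -.08 .019 0 0 0 0;.003 -.08 .019 0 0 0 0;.003 -.08 .019 0 0 0 0;.003 -.09 .022 0 0 0 0;.003 -.09 .022 0 0 0 0;.003 -.09 .022 0 0 0 0;.003 -.09 .022 0 0 0 0;.003 -.09 .022 0 0 0 0;0 -.1 .1 0 0 0 0;0 -.1 .2 0 0 0 0;0 -.1 .3 0 0 0 0;0 0 .2 0 0 0 0;0 0 0 0 0 0 0;0 0 0 0 0 0 0",
)

```text
time_s: 24.4
eef_pos: [584.3, -183.0, 202.8]
ee_rot: [0.079, 0.692, 0.713, -0.08]
force: [-0.4, -0.1, -4.1]
grip_width: 0.275
grip_force: 109.0
```

```bash
python3 st.py
python3 - <<'E'
from h import *
p=capture("scene");a=cv2.imread("pics/scene0.png");b=p["pixels"]
for (x,y,w,h) in ((322,165,45,30),(348,138,28,22),(330,118,30,25)):
    t=a[y:y+h,x:x+w];r=cv2.matchTemplate(b[y-15:y+h+10,x-10:x+w+10],t,cv2.TM_CCOEFF_NORMED);_,v,_,l=cv2.minMaxLoc(r);i,j=l
    c0,c1,c2=r[j-1,i],r[j,i],r[j+1,i];print("shift",i-10,round(j-15+.5*(c0-c2)/(c0-2*c1+c2),2),round(v,3))
s=sense();Rt=q2R(s["ee_rot"])
yw=np.radians(2.8);d=np.array([np.cos(yw),np.sin(yw),0]);T=np.column_stack([d,np.cross([0,0,-1],d),[0,0,-1]])
rv=R.from_matrix(T@Rt.T).as_rotvec()/(np.pi/4);print("turn back",rv, s["joints"])
print("tilt-only",rotv(s,0))
E
```

```text
t 24.4 tcp [ 584.3 -183.   202.8] th 12.94 stip -56.7 lat 0.6 h 84.6 lipclear -80.7 tip [577.6  27.5 136.9] F [-0.4 -0.1 -4.1] T [ 0.13  0.03 -0.01]
th 12.94 Fn -0.1 Fd -0.1 Text 0.02 af,al 0.299 0.338 N_lip -1.6 N_ful -1.7
shift 0 -0.7 0.923
shift 0 -1.93 0.927
shift 1 -3.09 0.987
turn back [ 0.22567974 -0.22249165 -1.96823608] [-0.41388729  0.51535647  1.34186556 -0.22073312  1.20141971 -0.37351304]
tilt-only [ 0.28611933 -0.00046157  0.00048238]
```

Call:
drive_tool(
  commands="0 0 0 .143 0 0 0;0 0 0 .143 0 0 0;-.106 -.114 -.03 0 0 -.1413 0;-.106 -.114 -.03 0 0 -.1413 0;-.106 -.114 -.03 0 0 -.1413 0;-.106 -.114 -.03 0 0 -.1413 0;-.106 -.114 -.03 0 0 -.1413 0;-.106 -.114 -.03 0 0 -.1413 0;-.106 -.114 -.03 0 0 -.1413 0;-.106 -.114 -.03 0 0 -.1413 0;-.106 -.114 -.03 0 0 -.1413 0;-.106 -.114 -.03 0 0 -.1413 0;-.106 -.114 -.03 0 0 -.1413 0;-.106 -.114 -.03 0 0 -.1413 0;-.106 -.114 -.03 0 0 -.1413 0;-.106 -.114 -.03 0 0 -.1413 0;0 0 0 0 0 0 0;0 0 0 0 0 0 0;0 0 0 0 0 0 0",
)

```text
time_s: 26.03
eef_pos: [435.8, -341.5, 159.2]
ee_rot: [-0.0, 1.0, 0.025, -0.001]
force: [0.2, 0.3, -2.8]
grip_width: 0.275
grip_force: 108.8
```

Run:
```python
from h import *
s=sense();p=capture("wrist");cv2.imwrite("pics/w7.png",p["pixels"]);print(s["eef_pos"],s["ee_rot"],s["force"],barstate(s))
```

```text
[ 435.7864959  -341.49684975  159.15513694] [-4.14280716e-04  9.99684194e-01  2.51103204e-02 -9.01360896e-04] [ 0.19598553  0.33448541 -2.75444705] (array([ 0.99873732,  0.05020553, -0.00178135]), array([ 1.82295792e-03, -7.83032845e-04,  9.99998032e-01]), array([ 435.7646204 , -341.48745335,  147.15516055]), array([ 655.47771573, -330.43832211,  141.76327405]))
```

View pics/w7.png

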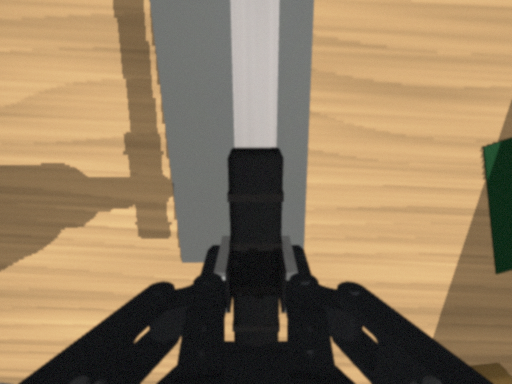

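The bar sits in the grip as it did after pick-up, with the handle's front edge at row 149, over the mat. Lowering.

Call:
drive_tool(
  commands="0 0 -.3 0 0 0 0;0 0 -.3 0 0 0 0;0 0 -.3 0 0 0 0;0 0 -.2 0 0 0 0;0 0 -.15 0 0 0 0;0 0 -.05 0 0 0 0;0 0 -.03 0 0 0 0;0 0 0 0 0 0 0;0 0 0 0 0 0 0;0 0 0 0 0 0 0;0 0 0 0 0 0 0",
)

```text
time_s: 27.0
eef_pos: [436.1, -342.5, 27.9]
ee_rot: [0.001, 1.0, 0.024, 0.0]
force: [0.4, -0.2, -3.1]
grip_width: 0.276
grip_force: 108.8
```

Call:
drive_tool(
  commands="0 0 -.02 0 0 0 0;0 0 -.02 0 0 0 0;0 0 0 0 0 0 0;0 0 0 0 0 0 0;0 0 0 0 0 0 0",
)

```text
time_s: 27.42
eef_pos: [435.7, -342.2, 23.0]
ee_rot: [0.0, 1.0, 0.024, -0.0]
force: [-0.5, -0.0, -3.9]
grip_width: 0.278
grip_force: 108.8
```

Call:
drive_tool(
  commands="0 0 -.015 0 0 0 0;0 0 -.01 0 0 0 0;0 0 0 0 0 0 0;0 0 0 0 0 0 0",
)

```text
time_s: 27.75
eef_pos: [435.8, -342.3, 20.5]
ee_rot: [0.0, 1.0, 0.024, -0.0]
force: [0.5, -0.6, -2.8]
grip_width: 0.27
grip_force: 109.3
```

Nearly in contact, so I'll release here and lift clear.

Call:
drive_tool(
  commands="0 0 -.004 0 0 0 0;0 0 0 0 0 0 20;0 0 0 0 0 0 30;0 0 0 0 0 0 45;0 0 0 0 0 0 60;0 0 0 0 0 0 60;0 0 0 0 0 0 60;0 0 0 0 0 0 60",
  force=20,
)

```text
time_s: 28.42
eef_pos: [435.8, -342.3, 20.2]
ee_rot: [0.0, 1.0, 0.024, -0.0]
force: [-0.6, 0.6, 0.2]
grip_width: 0.598
grip_force: 0.0
```

Call:
drive_tool(
  commands="0 0 .1 0 0 0 60;0 0 .3 0 0 0 60;0 0 .4 0 0 0 60;0 0 .4 0 0 0 60;0 0 .4 0 0 0 60;0 0 .4 0 0 0 60;0 0 .3 0 0 0 60;0 0 0 0 0 0 60;0 0 0 0 0 0 60;0 0 0 0 0 0 60;0 0 0 0 0 0 60",
)

```text
time_s: 29.33
eef_pos: [435.4, -341.8, 248.8]
ee_rot: [-0.001, 1.0, 0.024, -0.001]
force: [0.2, 1.9, -0.5]
grip_width: 0.603
grip_force: 0.0
```

Run:
```python
from h import *
s=sense();p=capture("wrist");g=cv2.cvtColor(p["pixels"],cv2.COLOR_BGR2GRAY).astype(float);print(s["eef_pos"])
for r in (5,40,80,125,150,175,195): w=g[r-3:r+4,225:290].mean(0); print(r,np.round(w[::3]).astype(int))
p=capture("scene");a=cv2.imread("pics/scene0.png");b=p["pixels"]
for (x,y,w,h) in ((322,165,45,30),(348,138,28,22),(330,118,30,25)):
    t=a[y:y+h,x:x+w];r=cv2.matchTemplate(b[y-15:y+h+10,x-10:x+w+10],t,cv2.TM_CCOEFF_NORMED);_,v,_,l=cv2.minMaxLoc(r);i,j=l
    c0,c1,c2=r[j-1,i],r[j,i],r[j+1,i];print("shift",i-10,round(j-15+.5*(c0-c2)/(c0-2*c1+c2),2),round(v,3))
for o in "meter spool jar driver".split(): print(o,[np.round(x["position"],1) for x in boxes_of(p,o)[:1]])
```

```text
[ 435.36760633 -341.80409892  248.82461884]
5 [100 101 101 100 100  99  65  98 159 158 158 157 158 148 101 101 100 101
 103 101 101 100]
40 [101 101 100 100 100 100  75  88 159 163 161 159 160 149 100 102 100 100
 100 100 100 100]
80 [ 97  98  99  99  98  98  83  73 159 162 161 163 164 141  99  99 100 100
 100  99 101 100]
125 [98 96 96 97 72 60 58 31 21 22 24 22 25 23 85 97 97 98 98 97 97 98]
150 [95 97 96 97 76 58 58 35 22 21 22 22 23 23 82 97 96 95 96 96 97 97]
175 [96 95 95 95 92 60 59 42 21 22 24 22 22 26 85 96 96 96 96 95 96 96]
195 [96 95 95 95 93 59 59 47 21 22 23 21 21 26 86 96 94 96 94 96 96 96]
shift 0 -0.74 0.926
shift 0 -1.93 0.927
shift 1 -3.09 0.987
meter [array([304.1, 302.4])]
spool [array([344.3, 239.3])]
jar [array([270.6, 103.4])]
driver [array([237.4, 153.8])]
```

```bash
python3 -c "
from rig import *
print(finish_job())"
```

```text
the job is handed in; nothing more can be done
None
```

I levered the deck up until the force on the bar rose sharply at its stops, then drew the bar out and laid it flat on the mat at its starting pose. I handed the job in at about 30 s of the 72 s allowed; no verdict was shown. The camera measured about 11 mm of rise on top of a start height of 0 to 1.5 mm, and the meter, spool, jar and screwdriver were still in place.

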